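# Lay out the nuts and hold back the belt tensioner

## Robot

A 6-joint arm with a two-finger parallel gripper is mounted at the origin on a cart in front of the work surface, level with it; the furniture and walls round the work are solid. World frame = base frame: x ahead of the robot, y to its left, z up, the work surface at z = 0. Lengths are in m, angles in rad, forces in N, time in s.
With the tool pointing down it reaches from about 0.3 to 0.75 m from the base axis. Payload 8.5 kg.
Tool frame: the origin (TCP) lies midway between the tips of the shut fingers; the grasp point (between the pads) lies 19 mm behind it; x points along the fingers, y is the direction in which the jaws open and shut, and the axes are right-handed (so a half turn about x gives the same grasp; the last joint's range is limited). The gripper opens to 85 mm and grips with 20 to 120 N. Pads are 22 mm wide; open, the fingers measure 114 mm over their backs; the gripper's body (76 mm by 85 mm) begins 54 mm behind the grasp point. The pads swing forward as they close: fully open they stand 13 mm farther back than shut.
Start: joints at [-1.322, 0.381, 1.297, -0, 1.464, -0.215], TCP at [0.246, -0.492, 0.231] pointing down, gripper open.
Joint ranges: [-3.11, 3.11], [-0.89, 2.33], [0.22, 2.48], [-1.42, 4.56], [0.17, 2.85], [-2.88, 2.88]. Speed limits (rad/s): [2.39, 2.39, 3.14, 3.14, 3.14, 3.14].

## Interface

Orientations are given as a unit quaternion [x, y, z, w].
In Python, from cell import ctrl gives the robot as it stands.
- The arm moves only by the shell command python3 -m creep 'ROWS' [OPENING] [FORCE]. ROWS is JSON, a list of rows, each an object of numbers: "tx", "ty", "tz": the shift along the tool's x, y, z in cm; "rx", "ry", "rz": the turn, a rotation vector about the tool's x, y, z in degrees. In form: [{"tx": .., "ty": .., "tz": .., "rx": .., "ry": .., "rz": ..}, ...]. A call has 1 to 20 rows; each row shifts and turns the pose as measured when the row begins, along the tool's axes as they then stand; what a row does not reach is not made up. A row lasts 1/8 s, in which the tool goes at most 62.5 mm and 10.7 degrees, less where a joint would pass 70% of its speed; a pose out of reach is approached as far as the arm can. A call with a gripper value outside its range is refused whole. OPENING is the opening, from 0 (shut) to 1 (fully open), set as the call begins (- or left out, the last holds). The fingers move at their own pace and stop on an object; FORCE is the grip in N (left out, the last holds). Time passes only in rows, so rows that do not move let the fingers close. It gives the time, the measured TCP pose, the force and the opening at its end, in the units of the state.
- ctrl.observe(): the state, without advancing time (a new reading comes with each control period).
- ctrl.read_camera(name): name is "side" or "top"; returns a dict with "image" (400x640x3 uint8, red, green, blue), "camera_matrix" (3x3 intrinsics, pixels), "R" (3x3) and "t" (3): a world point X has camera coordinates R X + t. Camera axes: x right, y down, z forward; pixel columns grow to the right and rows downward; lengths in m; the calibration is good to about 2 mm. A picture is of the moment at which its call begins. There is no depth.
- ctrl.job_done(): hands the job in, once; it reports no verdict.
The state is a dict: "time": time; "qpos": joint angles; "joint_vel": joint speeds; "joint_torque": joint torques, N m; "tcp_pos": TCP position; "eef_rot": TCP orientation; "wrist_force": force on the tool from outside, world axes, zero at the start; "moment": the same for the moment, N m; "width": finger opening in m.
Only numpy, scipy, OpenCV 4.12 (cv2) and the standard library are available. Lean on these libraries where they do the work, as an engineer would, in place of code of your own. Each camera call takes 0.05 s, during which the arm holds its last target. There are 200 camera calls.

## Task

I am about to fit a new belt on the drill's drive deck. Tip the four nuts out of the steel tin into the parts tray, so that they lie to hand for the guard, and stand the empty tin upright on the bench again. Then push the tensioner lever back, away from the pulleys, past the last click of its ratchet and nearly to its rear stop, and finish while still holding it there against its spring (let go, it would fall forward on to the ratchet), leaving everything else where it is.

Things in the scene. Friction and masses are not known exactly. Their poses are not given: they have to be found in the camera images.
- drive_deck: belt-drive deck of a pillar drill, guard and belt off, fixed: grey plate 160 x 280 x 12 mm. Origin: centre of its underside; x points from its front to its rear edge, z up. Two stepped pulleys at x 37, y 97 mm (80 mm across) and x 37, y -73 mm (68 mm across), shaft ends 73 mm over the bench; four guard studs at the corners, 40 mm high
- tensioner: tensioner lever on the deck, 120 mm long, turning on an upright pivot. Origin: on the pivot, 14 mm over the bench; axes parallel to the deck's at rest, turning with it. A flat bar (24 to 32 mm over the bench) carries a black idler roller (41 mm across, top at 62 mm) 78 mm from the pivot and the upright grip at its end; behind the hub, a sector with three ratchet teeth
- lever_grip (a point): middle of the lever's upright black grip, a round handle 22 mm across that stands from 62 to 116 mm over the bench, on a 12 mm rod; this point is 92 mm over the bench and 120 mm from the pivot. It swings in a level arc about the pivot, clear of everything around it at that height
- tensioner_swing (a joint): lever angle, rad: 0 at rest (idler toward the pulleys), grows as the grip is pushed back, away from the pulleys to the deck's front edge, anticlockwise from above; 0.64 = rear stop. The spring returns it with 4.5 N at the grip at rest, 12 N at the stop. The ratchet clicks at 0.16, 0.29, 0.42; let go, the lever falls forward on to the last click passed: beyond 0.42 it must be held
- pawl_slide (a joint): sliding ratchet pawl, m: about 0 when it lies in a gap between teeth, rises to about 0.004 as a tooth passes under it; spring-loaded, works by itself
- parts_tray: shallow open steel parts tray with a black rubber floor, 130 (x) x 150 (y) x 26 mm high, walls 3 mm, fixed. Origin: centre of its underside, on the bench; floor 6 mm over the bench; z up
- tin_mid (a point): plain round open-topped steel tin, 54 mm outside, 85 mm high, walls 2.5 mm, floor 3 mm, about 0.12 kg, standing upright; this point is on its axis half-way up (42.5 mm); z points out of its mouth. The four nuts lie in it, up to about 24 mm over its floor
- nut0_mid (a point): centre of a loose hexagon nut, 19 mm across flats, 10 mm thick, 18 g; at the start in the tin (the four are alike)
- nut1_mid (a point): centre of a loose hexagon nut, 19 mm across flats, 10 mm thick, 18 g; at the start in the tin (the four are alike)
- nut2_mid (a point): centre of a loose hexagon nut, 19 mm across flats, 10 mm thick, 18 g; at the start in the tin (the four are alike)
- nut3_mid (a point): centre of a loose hexagon nut, 19 mm across flats, 10 mm thick, 18 g; at the start in the tin (the four are alike)
- jar: clear glass jar of brads with a light screw cap, 55 mm across, 76 high; a bystander. Origin: centre of its underside
- pliers: pliers with blue handles, 53 x 177 x 14 mm, lying flat; a bystander. Origin: centre of its underside
- yellow_screwdriver: yellow-handled screwdriver, 28 x 173 mm; a bystander. Origin: centre of its underside
- tape_measure: yellow tape measure, 33 x 81 x 64 mm; a bystander. Origin: centre of its underside
- sanding_block: brown sanding block, 62 x 113 x 35 mm; a bystander. Origin: centre of its underside
Things that resemble listed ones, but are neither listed nor needed, are in the scene too. Leave any turquoise look-alike of the part that bears tin_mid alone.

How it is judged:
By the outcome, as a careful person would: the job done as asked, in the order asked, and still so for the second after the job is handed in, while the arm keeps its last pose, push and grip.
It also fails if it takes over 53 s, if anything falls off the work surface, if the arm or the gripper's body presses on something with over 40 N, if the wrist force passes 120 N, or if a joint passes its speed limit or range.

## Working session

There is one attempt and no reset: what is moved stays moved. The work goes in short steps, Python scripts to look and compute and a shell command to move; the robot and the scene stay as the last step left them, time stands still between calls to the robot, and variables do not carry over. Pictures are saved under pics/ and viewed, about 8 in all and at most 12, crops included, and the job is handed in when it is done.

```bash
mkdir -p pics; ls
python3 - <<'E'
from cell import ctrl
import cv2,numpy as np
for n in("top","side"):
    d=ctrl.read_camera(n); cv2.imwrite(f"pics/{n}0.png",d["image"][:,:,::-1])
    print(n,d["camera_matrix"].tolist(),np.round(d["R"],4).tolist(),np.round(d["t"],4).tolist())
s=ctrl.observe();print(s)
E
```

```text
pics
top [[432.5743430682383, 0.0, 326.0404449064797], [0.0, 432.5743430682383, 199.57247607937063], [0.0, 0.0, 1.0]] [[0.0156, -0.9997, 0.0178], [-0.9806, -0.0187, -0.1952], [0.1955, -0.0145, -0.9806]] [-0.0204, 0.5192, 1.2868]
side [[520.7859195638216, 0.0, 315.8603087932137], [0.0, 520.7859195638216, 197.45684880720214], [0.0, 0.0, 1.0]] [[0.3319, -0.9432, -0.0176], [-0.6709, -0.2229, -0.7073], [0.6631, 0.2465, -0.7067]] [-0.1564, 0.3972, 1.1852]
{'time': 0.1, 'qpos': array([-1.32231173e+00,  3.81147723e-01,  1.29813438e+00,  3.21077185e-06,
        1.46357807e+00, -2.15276816e-01]), 'joint_vel': array([-0.00071117, -0.00121435, -0.00200544, -0.00011206, -0.00227092,
       -0.00026073]), 'joint_torque': array([ 4.11278947e-03, -4.49222946e+01, -2.31654489e+01, -1.49058778e-04,
        3.69216723e-03,  2.79847620e-05]), 'tcp_pos': array([ 0.24597224, -0.49166039,  0.23078032]), 'eef_rot': array([-0.68817529, -0.16294695,  0.68818792, -0.16205076]), 'wrist_force': array([ 0.56078794, -0.06614975,  0.68443409]), 'moment': array([-0.01367713,  0.02646334, -0.04153216]), 'width': 0.08536989330477335}
```

View pics/top0.png

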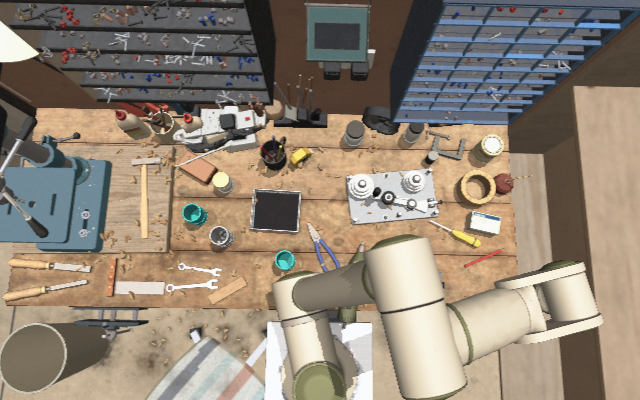

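View pics/side0.png

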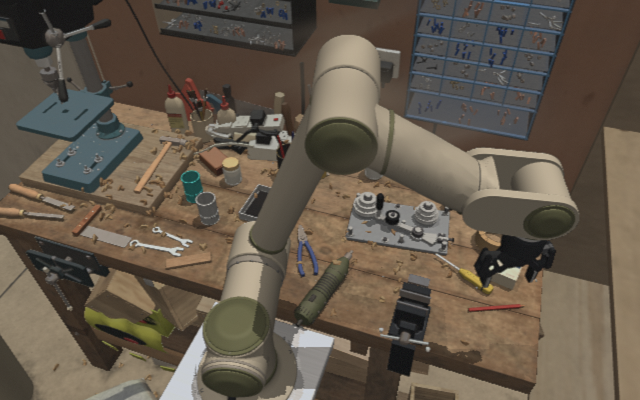

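The top view shows the steel tin at about (221,236), turquoise look-alikes at (195,214) and (285,260), the tray at (275,211) and the deck at (392,195). The side view agrees, with the tin at (207,208). I'll enlarge both.

```bash
cat > h.py <<'E'
import numpy as np
from cell import ctrl
K={'top':((432.574,326.040,199.572),[[0.0156,-0.9997,0.0178],[-0.9806,-0.0187,-0.1952],[0.1955,-0.0145,-0.9806]],[-0.0204,0.5192,1.2868]),
'side':((520.786,315.860,197.457),[[0.3319,-0.9432,-0.0176],[-0.6709,-0.2229,-0.7073],[0.6631,0.2465,-0.7067]],[-0.1564,0.3972,1.1852])}
def ray(c,p,z):
    (f,u,v),R,t=K[c];R=np.array(R);o=-R.T@np.array(t);d=R.T@np.array([(p[0]-u)/f,(p[1]-v)/f,1])
    return o+d*(z-o[2])/d[2]
def proj(c,X):
    (f,u,v),R,t=K[c];q=np.array(R)@X+t;return q[0]/q[2]*f+u,q[1]/q[2]*f+v
E
python3 - <<'E'
import cv2,numpy as np
a=cv2.imread("pics/top0.png");b=cv2.imread("pics/side0.png")
x=cv2.resize(a[160:280,170:310],None,fx=4,fy=4,interpolation=2)[:,:400]
A=cv2.resize(a[165:265,170:450][:, :],(784,280),interpolation=2)
B=cv2.resize(b[150:255,175:455],(784,294),interpolation=2)
cv2.imwrite("pics/z0.png",np.vstack([A,B]))
E
```

```text
(no output)
```

View pics/z0.png

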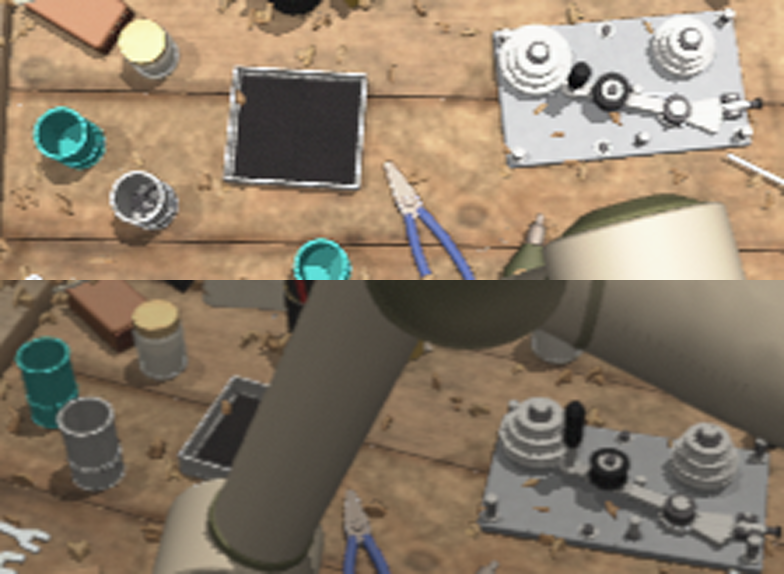

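Run:
```python
from h import *
def T(x,y):return (170+x/2.8,165+y/2.8)
def S(x,y):return (175+x/2.8,150+(y-280)/2.8)
np.set_printoptions(precision=4,suppress=True)
def tri(p,s):
    from scipy.optimize import least_squares
    return least_squares(lambda X:np.r_[np.subtract(proj('top',X),p),np.subtract(proj('side',X),s)],[.4,0,.05]).x
print('tin rim',ray('top',T(139,198),.085),ray('side',S(90,413),.085),tri(T(139,198),S(90,413)))
print('griptop',ray('top',T(580,68),.116),ray('side',S(575,405),.116),tri(T(580,68),S(575,405)))
print('idlertop',ray('top',T(611,90),.062),ray('side',S(610,462),.062))
print('hub',[ray('top',T(677,107),z) for z in(.04,.05)],[ray('side',S(679,505),z) for z in (.04,.05)])
print('shaft L,R',ray('top',T(538,50),.073),ray('top',T(690,38),.073))
print('turq',ray('top',T(62,132),.085),'jar',ray('top',T(143,40),.076), 'turq2',ray('top',T(321,260),.085))
print('tray rim',[ray('top',T(*p),.026) for p in((236,68),(367,73),(360,188),(224,182))])
print('deck',[ray('top',T(*p),.012) for p in((494,32),(735,12),(750,147),(510,165))])
print('sand',ray('top',T(70,25),.035))
```

```text
tin rim [0.398  0.3014 0.085 ] [0.403  0.2989 0.085 ] [0.3987 0.2984 0.0891]
griptop [ 0.5406 -0.1613  0.116 ] [ 0.5362 -0.1655  0.116 ] [ 0.5426 -0.1633  0.109 ]
idlertop [ 0.5287 -0.2026  0.062 ] [ 0.5236 -0.2081  0.062 ]
hub [array([ 0.5153, -0.2798,  0.04  ]), array([ 0.5133, -0.2777,  0.05  ])] [array([ 0.5094, -0.2822,  0.04  ]), array([ 0.5004, -0.2829,  0.05  ])]
shaft L,R [ 0.5696 -0.1212  0.073 ] [ 0.5865 -0.2888  0.073 ]
turq [0.4669 0.3875 0.085 ] jar [0.5715 0.3101 0.076 ] turq2 [0.3363 0.1077 0.085 ]
tray rim [array([0.5533, 0.2153, 0.026 ]), array([0.5504, 0.0676, 0.026 ]), array([0.4199, 0.0718, 0.026 ]), array([0.4239, 0.2224, 0.026 ])]
deck [array([ 0.6046, -0.0765,  0.012 ]), array([ 0.6342, -0.356 ,  0.012 ]), array([ 0.4761, -0.3679,  0.012 ]), array([ 0.4506, -0.0956,  0.012 ])]
sand [0.5972 0.4026 0.035 ]
```

Tin is at about (0.400, 0.300) and the tray centre at (0.487, 0.144). The grip is at (0.539, -0.163), with the pivot at (0.512, -0.281). Next I'll check the wrist kinematics for an inclined side grasp, so that a roll pours the tin.

```bash
cat >> h.py <<'E'
from scipy.spatial.transform import Rotation as Ro
from scipy.linalg import logm,expm
np.set_printoptions(precision=4,suppress=True)
def rot(d,p,s=1):
    "tool x: heading d (deg), p deg below horizontal; y horizontal, s=+1 left of heading; -1 right"
    d,p=np.radians([d,p]);x=np.array([np.cos(d)*np.cos(p),np.sin(d)*np.cos(p),-np.sin(p)])
    y=s*np.array([-np.sin(d),np.cos(d),0]);return np.c_[x,y,np.cross(x,y)]
def H(R,p):
    T=np.eye(4);T[:3,:3]=R;T[:3,3]=p;return T
def cur():
    s=ctrl.observe();return H(Ro.from_quat(s['eef_rot']).as_matrix(),s['tcp_pos']),s
def plan(T0,T1,N):
    D=expm(np.real(logm(np.linalg.inv(T0)@T1))/N);r=Ro.from_matrix(D[:3,:3]).as_rotvec(degrees=True)
    print('N',N,'t_cm',D[:3,3]*100,'r_deg',r,'|t|',np.linalg.norm(D[:3,3])*1000,'|r|',np.linalg.norm(r))
F=np.array([[0,0,1],[0,1,0],[-1,0,0.]]) # placeholder
def wristR(q):
    return (Ro.from_euler('z',q[0])*Ro.from_euler('y',q[1]+q[2])*Ro.from_euler('z',q[3])*Ro.from_euler('y',q[4])*Ro.from_euler('z',q[5])).as_matrix()
E
python3 - <<'E'
from h import *
T,s=cur();print(T)
F=wristR(s['qpos']).T@T[:3,:3];print(F)
for d in(100,127):
  for p in (20,30):
    for sg in(1,-1):
      R=rot(d,p,sg);G=np.linalg.inv(Ro.from_euler('z',.25).as_matrix()@Ro.from_euler('y',2.2).as_matrix())@R@F.T
      e=Ro.from_matrix(G).as_euler('ZYZ');print(d,p,sg,e,'alt',e[0]+np.pi,-e[1],e[2]+np.pi)
E
```

```text
[[-0.0003  0.4473 -0.8944  0.246 ]
 [ 0.0012 -0.8944 -0.4473 -0.4917]
 [-1.     -0.0012 -0.0003  0.2308]
 [ 0.      0.      0.      1.    ]]
[[-0. -1. -0.]
 [ 0.  0. -1.]
 [ 1. -0.  0.]]
100 20 1 [1.3252 1.3093 2.5582] alt 4.466834752597264 -1.3092650701517903 5.6997493809806
100 20 -1 [ 1.3252  1.3093 -0.5834] alt 4.466834752597263 -1.30926507015179 2.558156727390807
100 30 1 [1.1701 1.2164 2.6053] alt 4.311686894574418 -1.216382338649449 5.746915610596252
100 30 -1 [ 1.1701  1.2164 -0.5363] alt 4.311686894574418 -1.216382338649449 2.6053229570064595
127 20 1 [1.0567 1.6625 2.4176] alt 4.1982480638833835 -1.6625403239577594 5.559166348595987
127 20 -1 [ 1.0567  1.6625 -0.724 ] alt 4.1982480638833835 -1.6625403239577594 2.417573695006194
127 30 1 [0.9262 1.5465 2.4132] alt 4.067751049217687 -1.5464764822372614 5.554754183692113
127 30 -1 [ 0.9262  1.5465 -0.7284] alt 4.067751049217687 -1.546476482237261 2.41316153010232
```

```bash
cat >> h.py <<'E'
def path(T0,T1,N):
    plan(T0,T1,N);L=np.real(logm(np.linalg.inv(T0)@T1))
    for k in range(0,N+1,3): X=T0@expm(L*k/N);print(k,X[:3,3],X[:3,0])
E
python3 - <<'E'
from h import *
T,s=cur();R=rot(115,25,-1)
path(T,H(R,np.array([.45,.19,.22])),15)
M=H(rot(180-63.4-0,89,-1),[.42,-.1,.28]);print()
E
```

```text
N 15 t_cm [ 2.8924 -0.496  -4.6323] r_deg [-5.1994  3.3995 -3.3087] |t| 54.83609355526143 |r| 7.038315361351965
0 [ 0.246  -0.4917  0.2308] [-0.0003  0.0012 -1.    ]
3 [ 0.3576 -0.3997  0.1542] [ 0.048   0.2415 -0.9692]
6 [ 0.4432 -0.2665  0.1124] [ 0.0267  0.4714 -0.8815]
9 [ 0.4907 -0.1099  0.1106] [-0.0614  0.6601 -0.7487]
12 [0.4932 0.0493 0.1484] [-0.2043  0.7822 -0.5886]
15 [0.45 0.19 0.22] [-0.383   0.8214 -0.4226]
```

Run:
```python
from h import *
T,s=cur();A=H(rot(115,89.9,-1),[.44,.05,.30]);B=H(rot(115,25,-1),[.44,.21,.20])
path(T,A,12);path(A,B,8)
```

```text
N 12 t_cm [-0.5707 -0.2957 -5.2947] r_deg [-7.369   0.001  -0.0028] |t| 53.335639352146615 |r| 7.369036709398115
0 [ 0.246  -0.4917  0.2308] [-0.0003  0.0012 -1.    ]
3 [ 0.3721 -0.3962  0.248 ] [-0.0004  0.0014 -1.    ]
6 [ 0.453  -0.2602  0.2653] [-0.0005  0.0015 -1.    ]
9 [ 0.4768 -0.1038  0.2826] [-0.0006  0.0016 -1.    ]
12 [0.44 0.05 0.3 ] [-0.0007  0.0016 -1.    ]
N 8 t_cm [ 2.0706  0.8452 -1.0512] r_deg [0.     8.1125 0.    ] |t| 24.71208140375371 |r| 8.1125
0 [0.44 0.05 0.3 ] [-0.0007  0.0016 -1.    ]
3 [0.4462 0.0968 0.2434] [-0.1748  0.3749 -0.9104]
6 [0.4439 0.1615 0.2082] [-0.3179  0.6817 -0.659 ]
```

```bash
D='{"tx":-0.57,"ty":-0.3,"tz":-5.3,"rx":-7.37}'; python3 -m creep '[{"tx":-0.57,"ty":-0.3,"tz":-5.3,"rx":-7.4},{"tx":-0.57,"ty":-0.3,"tz":-5.3,"rx":-7.4},{"tx":-0.57,"ty":-0.3,"tz":-5.3,"rx":-7.4},{"tx":-0.57,"ty":-0.3,"tz":-5.3,"rx":-7.4},{"tx":-0.57,"ty":-0.3,"tz":-5.3,"rx":-7.4},{"tx":-0.57,"ty":-0.3,"tz":-5.3,"rx":-7.4},{"tx":-0.57,"ty":-0.3,"tz":-5.3,"rx":-7.4},{"tx":-0.57,"ty":-0.3,"tz":-5.3,"rx":-7.4},{"tx":-0.57,"ty":-0.3,"tz":-5.3,"rx":-7.4},{"tx":-0.57,"ty":-0.3,"tz":-5.3,"rx":-7.4},{"tx":-0.57,"ty":-0.3,"tz":-5.3,"rx":-7.4},{"tx":-0.57,"ty":-0.3,"tz":-5.3,"rx":-7.4}]' 0.85 40
python3 - <<'E'
from h import *
T,s=cur();print(T,s['qpos'])
plan(T,H(rot(115,25,-1),[.44,.21,.20]),9)
E
```

```text
[[-0.0003  0.4473 -0.8944  0.246 ]
 [ 0.0012 -0.8944 -0.4473 -0.4917]
 [-1.     -0.0012 -0.0003  0.2308]
 [ 0.      0.      0.      1.    ]] [-1.3223  0.3811  1.2981  0.      1.4636 -0.2153]
N 9 t_cm [ 4.9616 -1.2878 -7.8111] r_deg [-8.6657  5.6658 -5.5146] |t| 93.42817803346678 |r| 11.730525602253277invalid input
```

```bash
python3 -m creep '[{"tx":-0.57,"ty":-0.3,"tz":-5.3,"rx":-7.4,"ry":0,"rz":0},{"tx":-0.57,"ty":-0.3,"tz":-5.3,"rx":-7.4,"ry":0,"rz":0}]' 0.85 40
```

```text
time: 0.35
tcp_pos: [0.3339, -0.4336, 0.241]
eef_rot: [-0.661, -0.252, 0.661, -0.249]
wrist_force: [-0.6, -0.5, -0.1]
width: 0.0725
```

```bash
python3 -m creep '[{"tx":-0.6,"ty":-0.3,"tz":-5.3,"rx":-7.4,"ry":0,"rz":0},{"tx":-0.6,"ty":-0.3,"tz":-5.3,"rx":-7.4,"ry":0,"rz":0},{"tx":-0.6,"ty":-0.3,"tz":-5.3,"rx":-7.4,"ry":0,"rz":0},{"tx":-0.6,"ty":-0.3,"tz":-5.3,"rx":-7.4,"ry":0,"rz":0},{"tx":-0.6,"ty":-0.3,"tz":-5.3,"rx":-7.4,"ry":0,"rz":0},{"tx":-0.6,"ty":-0.3,"tz":-5.3,"rx":-7.4,"ry":0,"rz":0},{"tx":-0.6,"ty":-0.3,"tz":-5.3,"rx":-7.4,"ry":0,"rz":0},{"tx":-0.6,"ty":-0.3,"tz":-5.3,"rx":-7.4,"ry":0,"rz":0},{"tx":-0.6,"ty":-0.3,"tz":-5.3,"rx":-7.4,"ry":0,"rz":0},{"tx":-0.6,"ty":-0.3,"tz":-5.3,"rx":-7.4,"ry":0,"rz":0}]'
python3 - <<'E'
from h import *
T,s=cur();print(T,s['qpos'])
path(T,H(rot(115,25,-1),[.44,.21,.20]),9)
E
```

```text
time: 1.6
tcp_pos: [0.4306, 0.0658, 0.3016]
eef_rot: [0.366, 0.61, -0.363, 0.602]
wrist_force: [0.5, 0.0, 0.2]
width: 0.0727
[[-0.0077  0.8833  0.4688  0.4306]
 [ 0.009   0.4688 -0.8832  0.0658]
 [-0.9999 -0.0025 -0.0116  0.3016]
 [ 0.      0.      0.      1.    ]] [-0.1264  0.1316  1.4407  0.008   1.5781 -0.6143]
N 9 t_cm [ 1.7535  0.8034 -0.6907] r_deg [0.2821 7.1474 0.2022] |t| 20.487470361795875 |r| 7.15581739633328
0 [0.4306 0.0658 0.3016] [-0.0077  0.009  -0.9999]
3 [0.4392 0.1014 0.2525] [-0.1669  0.3373 -0.9265]
6 [0.4414 0.1513 0.2171] [-0.2981  0.6212 -0.7247]
9 [0.44 0.21 0.2 ] [-0.383   0.8214 -0.4226]
```

```bash
python3 -m creep '[{"tx":1.75,"ty":0.8,"tz":-0.7,"rx":0.3,"ry":7.15,"rz":0.2},{"tx":1.75,"ty":0.8,"tz":-0.7,"rx":0.3,"ry":7.15,"rz":0.2},{"tx":1.75,"ty":0.8,"tz":-0.7,"rx":0.3,"ry":7.15,"rz":0.2},{"tx":1.75,"ty":0.8,"tz":-0.7,"rx":0.3,"ry":7.15,"rz":0.2},{"tx":1.75,"ty":0.8,"tz":-0.7,"rx":0.3,"ry":7.15,"rz":0.2},{"tx":1.75,"ty":0.8,"tz":-0.7,"rx":0.3,"ry":7.15,"rz":0.2},{"tx":1.75,"ty":0.8,"tz":-0.7,"rx":0.3,"ry":7.15,"rz":0.2},{"tx":1.75,"ty":0.8,"tz":-0.7,"rx":0.3,"ry":7.15,"rz":0.2},{"tx":1.75,"ty":0.8,"tz":-0.7,"rx":0.3,"ry":7.15,"rz":0.2}]'
python3 - <<'E'
from h import *
import cv2
T,s=cur();print(T,s['qpos'])
R=rot(115,25,-1);g=np.array([.4,.3,.055])+.019*R[:,0]
path(T,H(R,g-.10*R[:,0]),4)
t=ctrl.read_camera('top')['image'];d=ctrl.read_camera('side')['image']
cv2.imwrite('pics/a1.png',np.vstack([cv2.resize(t[150:290,170:370],(700,490))[:295],cv2.resize(d[130:280,160:360],(700,525))[:300]])[:,:,::-1])
cv2.imwrite('pics/t1.png',t[:,:,::-1]);cv2.imwrite('pics/s1.png',d[:,:,::-1])
E
```

```text
time: 2.72
tcp_pos: [0.4369, 0.2197, 0.2017]
eef_rot: [0.525, 0.827, -0.107, 0.169]
wrist_force: [0.2, 0.8, -0.0]
width: 0.0724
[[-0.3918  0.9046  0.1677  0.4369]
 [ 0.8325  0.4262 -0.3539  0.2197]
 [-0.3916  0.001  -0.9201  0.2017]
 [ 0.      0.      0.      1.    ]] [-0.2104  0.5696  1.5875  0.8569  1.8207 -0.8183]
N 4 t_cm [1.4769 0.0109 2.4205] r_deg [ 0.0361 -0.4866  0.0461] |t| 28.355643236373066 |r| 0.4901528517100106
0 [0.4369 0.2197 0.2017] [-0.3918  0.8325 -0.3916]
3 [0.4324 0.2303 0.1174] [-0.3853  0.8243 -0.4149]
```

View pics/a1.png

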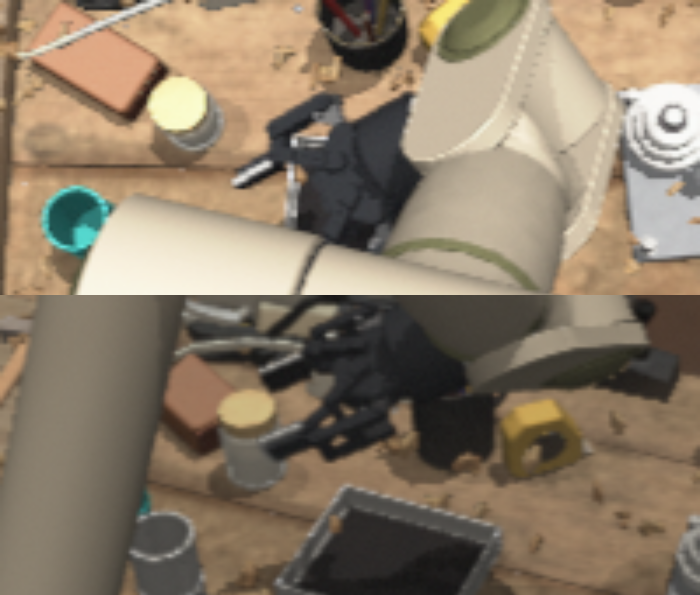

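The side view shows the tin unchanged, rim at about (207,198). The gripper is up and to the right of it, clear of the jar and turquoise tin. Now lowering to the pre-grasp.

```bash
python3 -m creep '[{"tx":1.5,"ty":0,"tz":2.4,"rx":0,"ry":-0.5,"rz":0},{"tx":1.5,"ty":0,"tz":2.4,"rx":0,"ry":-0.5,"rz":0},{"tx":1.5,"ty":0,"tz":2.4,"rx":0,"ry":-0.5,"rz":0},{"tx":1.5,"ty":0,"tz":2.4,"rx":0,"ry":-0.5,"rz":0},{"tx":0,"ty":0,"tz":0,"rx":0,"ry":0,"rz":0}]'
python3 - <<'E'
from h import *
import cv2
T,s=cur();print(T,s['qpos'])
R=rot(115,25,-1);g=np.array([.4,.3,.055])+.019*R[:,0]
path(T,H(R,g),4)
d=ctrl.read_camera('side')['image'];t=ctrl.read_camera('top')['image']
cv2.imwrite('pics/a2.png',np.hstack([cv2.resize(d[130:280,150:300],(400,400)),cv2.resize(t[150:300,170:320],(400,400))])[:,:,::-1])
E
```

```text
time: 3.45
tcp_pos: [0.431, 0.2312, 0.0864]
eef_rot: [0.52, 0.824, -0.119, 0.192]
wrist_force: [0.4, -0.7, -0.4]
width: 0.0727
[[-0.3852  0.9026  0.1923  0.431 ]
 [ 0.8109  0.4305 -0.3965  0.2312]
 [-0.4406  0.0032 -0.8977  0.0864]
 [ 0.      0.      0.      1.    ]] [-0.1811  0.7325  1.6756  0.8161  1.5949 -1.    ]
N 4 t_cm [ 2.5161  0.0343 -0.1162] r_deg [0.0949 0.2855 0.0923] |t| 25.19032894722746 |r| 0.31469271525010434
0 [0.431  0.2312 0.0864] [-0.3852  0.8109 -0.4406]
3 [0.4023 0.2944 0.0567] [-0.3836  0.8188 -0.4271]
```

View pics/a2.png

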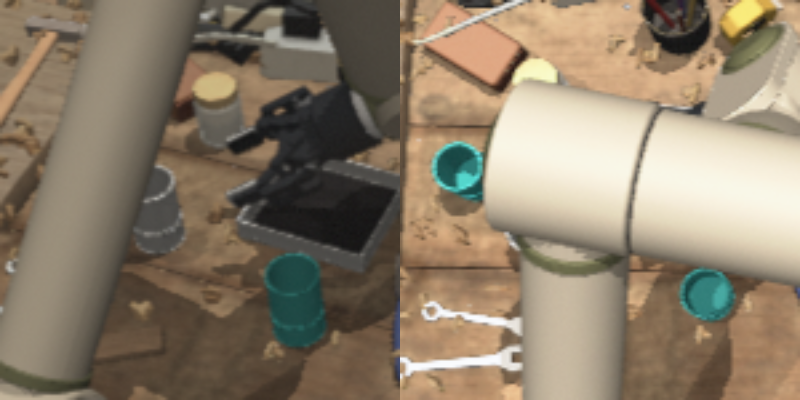

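The open jaws straddle the line to the tin (side crop: tin at (158,205), fingers at (235,145) and (240,195)). Advancing, then closing.

```bash
python3 -m creep '[{"tx":2.5,"ty":0.03,"tz":-0.1,"rx":0.1,"ry":0.3,"rz":0.1},{"tx":2.5,"ty":0.03,"tz":-0.1,"rx":0.1,"ry":0.3,"rz":0.1},{"tx":2.5,"ty":0.03,"tz":-0.1,"rx":0.1,"ry":0.3,"rz":0.1},{"tx":2.5,"ty":0.03,"tz":-0.1,"rx":0.1,"ry":0.3,"rz":0.1},{"tx":0,"ty":0,"tz":0,"rx":0,"ry":0,"rz":0}]'
python3 - <<'E'
from h import *
import cv2
T,s=cur();print(T[:3,3],s['qpos'],s['wrist_force'])
d=ctrl.read_camera('side')['image']
cv2.imwrite('pics/a3.png',cv2.resize(d[130:280,150:300],(500,500))[:,:,::-1])
E
```

```text
time: 4.18
tcp_pos: [0.3969, 0.3154, 0.0526]
eef_rot: [0.526, 0.821, -0.112, 0.19]
wrist_force: [0.5, 1.0, 1.1]
width: 0.0727
[0.3969 0.3154 0.0526] [-0.0281  0.7817  1.7638  0.9589  1.4379 -1.0544] [0.5007 1.0491 1.0998]
```

View pics/a3.png

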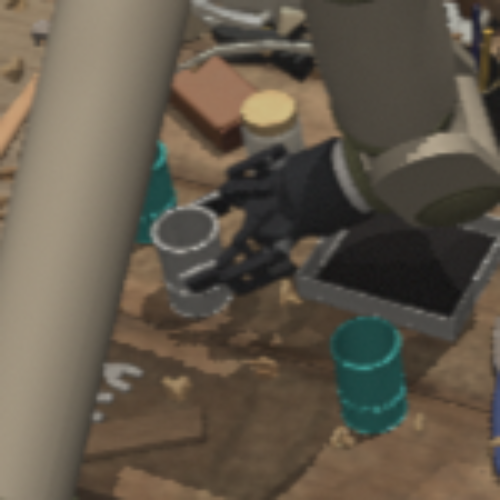

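```bash
python3 -m creep '[{"tx":0.8,"ty":-0.2,"tz":0.2,"rx":0,"ry":0,"rz":0}]' 
python3 -m creep '[{"tx":0,"ty":0,"tz":0,"rx":0,"ry":0,"rz":0},{"tx":0,"ty":0,"tz":0,"rx":0,"ry":0,"rz":0},{"tx":0,"ty":0,"tz":0,"rx":0,"ry":0,"rz":0},{"tx":0,"ty":0,"tz":0,"rx":0,"ry":0,"rz":0},{"tx":0,"ty":0,"tz":0,"rx":0,"ry":0,"rz":0}]' 0.5 60
python3 - <<'E'
from h import *
T,s=cur();print(T,s['qpos'],s['wrist_force'])
R=rot(115,25,-1)
for d,p,t in((115,25,[.44,.30,.17]),):
  path(T,H(rot(d,p,-1),t),4)
E
```

```text
time: 4.35
tcp_pos: [0.3945, 0.3193, 0.0482]
eef_rot: [0.527, 0.82, -0.111, 0.191]
wrist_force: [0.6, -0.2, -0.7]
width: 0.0724
time: 4.97
tcp_pos: [0.3951, 0.3185, 0.0488]
eef_rot: [0.528, 0.82, -0.111, 0.191]
wrist_force: [-0.7, 1.0, 0.6]
width: 0.0515
[[-0.369   0.9084  0.1968  0.3951]
 [ 0.8234  0.4177 -0.384   0.3185]
 [-0.4311  0.0204 -0.9021  0.0488]
 [ 0.      0.      0.      1.    ]] [-0.0225  0.787   1.7713  0.9681  1.4238 -1.0665] [-0.6882  0.9614  0.5823]
N 4 t_cm [-2.0985  0.8622 -2.3483] r_deg [ 0.2316  0.1361 -0.1936] |t| 32.6526777724968 |r| 0.33111632787318185
0 [0.3951 0.3185 0.0488] [-0.369   0.8234 -0.4311]
3 [0.4285 0.3046 0.1398] [-0.3795  0.8219 -0.4248]
```

```bash
python3 -m creep '[{"tx":0,"ty":0,"tz":0,"rx":0,"ry":0,"rz":0},{"tx":-0.9,"ty":0,"tz":-1.8,"rx":0,"ry":0,"rz":0},{"tx":-1.3,"ty":0,"tz":-2.7,"rx":0,"ry":0,"rz":0},{"tx":-1.3,"ty":0,"tz":-2.7,"rx":0,"ry":0,"rz":0},{"tx":-1.3,"ty":0,"tz":-2.7,"rx":0,"ry":0,"rz":0},{"tx":0,"ty":0,"tz":0,"rx":0,"ry":0,"rz":0}]' 0.3 60
python3 - <<'E'
from h import *
import cv2
T,s=cur();print(T,s['qpos'],s['wrist_force'])
d=ctrl.read_camera('side')['image'];t=ctrl.read_camera('top')['image']
cv2.imwrite('pics/a4.png',np.hstack([cv2.resize(d[110:260,150:300],(400,400)),cv2.resize(t[150:300,170:320],(400,400))])[:,:,::-1])
E
```

```text
time: 5.72
tcp_pos: [0.3936, 0.3166, 0.1601]
eef_rot: [0.528, 0.82, -0.113, 0.192]
wrist_force: [-0.1, 0.3, -2.4]
width: 0.0517
[[-0.3686  0.9085  0.1967  0.3936]
 [ 0.8219  0.4174 -0.3876  0.3166]
 [-0.4343  0.0187 -0.9006  0.1601]
 [ 0.      0.      0.      1.    ]] [-0.0258  0.5729  1.722   0.9478  1.5751 -0.8501] [-0.1413  0.3153 -2.4416]
```

View pics/a4.png

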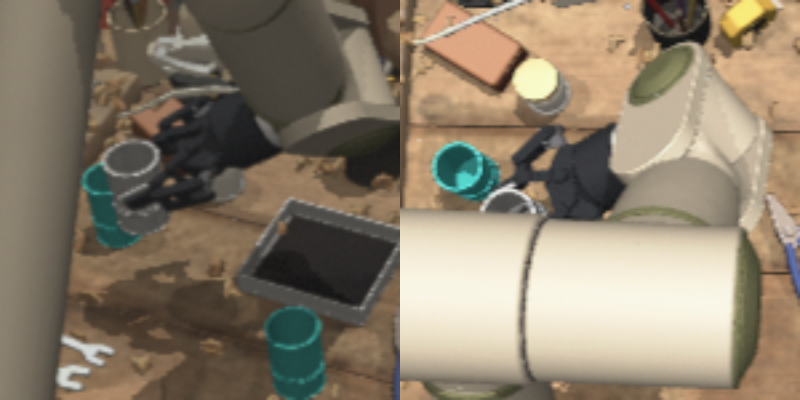

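The tin is held upright and lifted clear. Planning the transport over the tray.

Run:
```python
from h import *
T,s=cur()
path(T,H(rot(115,10,-1),[.448,.141,.13]),6)
G=np.linalg.inv(Ro.from_euler('z',-.35).as_matrix()@Ro.from_euler('y',2.2).as_matrix())@rot(115,10,-1)@np.array([[0,-1,0],[0,0,-1],[1,0,0]]).T
print(Ro.from_matrix(G).as_euler('ZYZ'))
```

```text
N 6 t_cm [-2.7249 -0.4002  1.4461] r_deg [ 0.122   2.6094 -0.0971] |t| 31.106722674828823 |r| 2.6140929018637125
0 [0.3932 0.3165 0.1585] [-0.3703  0.8219 -0.4329]
3 [0.4209 0.2279 0.1504] [-0.3973  0.8651 -0.3061]
6 [0.448 0.141 0.13 ] [-0.4162  0.8925 -0.1736]
[ 0.9013  2.0503 -0.8714]
```

```bash
python3 -m creep '[{"tx":-2.7,"ty":-0.4,"tz":1.3,"rx":0.1,"ry":2.6,"rz":-0.1},{"tx":-2.7,"ty":-0.4,"tz":1.3,"rx":0.1,"ry":2.6,"rz":-0.1},{"tx":-2.7,"ty":-0.4,"tz":1.3,"rx":0.1,"ry":2.6,"rz":-0.1},{"tx":-2.7,"ty":-0.4,"tz":1.3,"rx":0.1,"ry":2.6,"rz":-0.1},{"tx":-2.7,"ty":-0.4,"tz":1.3,"rx":0.1,"ry":2.6,"rz":-0.1},{"tx":-2.7,"ty":-0.4,"tz":1.3,"rx":0.1,"ry":2.6,"rz":-0.1},{"tx":0,"ty":0,"tz":0,"rx":0,"ry":0,"rz":0}]'
python3 - <<'E'
from h import *
T,s=cur();print(T,s['qpos'],s['wrist_force'])
plan(T,H(rot(115,10,-1),[.448,.141,.13]),2)
E
```

```text
time: 6.7
tcp_pos: [0.4465, 0.1399, 0.1279]
eef_rot: [0.535, 0.841, -0.046, 0.065]
wrist_force: [-0.6, 0.6, -1.3]
width: 0.0515
[[-0.4187  0.9062  0.0596  0.4465]
 [ 0.8941  0.4228 -0.1476  0.1399]
 [-0.1589 -0.0085 -0.9873  0.1279]
 [ 0.      0.      0.      1.    ]] [-0.3723  0.8152  1.5933  0.8178  1.9396 -1.0449] [-0.5621  0.6343 -1.2687]
N 2 t_cm [-0.002   0.092  -0.1085] r_deg [-0.2397 -0.4271  0.0467] |t| 1.422559373418015 |r| 0.4919878474964382
```

```bash
python3 -m creep '[{"tx":0,"ty":0,"tz":0,"rx":10.5,"ry":0,"rz":0},{"tx":0,"ty":0,"tz":0,"rx":10.5,"ry":0,"rz":0},{"tx":0,"ty":0,"tz":0,"rx":10.5,"ry":0,"rz":0},{"tx":0,"ty":0,"tz":0,"rx":10.5,"ry":0,"rz":0},{"tx":0,"ty":0,"tz":0,"rx":10.5,"ry":0,"rz":0},{"tx":0,"ty":0,"tz":0,"rx":10.5,"ry":0,"rz":0},{"tx":0,"ty":0,"tz":0,"rx":10.5,"ry":0,"rz":0},{"tx":0,"ty":0,"tz":0,"rx":10.5,"ry":0,"rz":0}]'
python3 - <<'E'
from h import *
T,s=cur();print(T,s['qpos'])
print('world down 2.0cm in tool cm',T[:3,:3].T@[0,0,-2])
E
```

```text
time: 7.7
tcp_pos: [0.4429, 0.146, 0.123]
eef_rot: [-0.433, -0.584, 0.608, 0.318]
wrist_force: [0.8, 0.0, -1.7]
width: 0.0514
[[-0.4227  0.1191 -0.8984  0.4429]
 [ 0.893  -0.1143 -0.4353  0.146 ]
 [-0.1545 -0.9863 -0.0581  0.123 ]
 [ 0.      0.      0.      1.    ]] [-0.3631  0.8229  1.6049  0.8194  1.9278  0.4466]
world down 2.0cm in tool cm [0.309  1.9726 0.1162]
```

```bash
python3 -m creep '[{"tx":0.1,"ty":0.8,"tz":0,"rx":8,"ry":0,"rz":0},{"tx":0.1,"ty":0.8,"tz":0,"rx":8,"ry":0,"rz":0},{"tx":0,"ty":0,"tz":0,"rx":8,"ry":0,"rz":0},{"tx":0,"ty":0,"tz":0,"rx":8,"ry":0,"rz":0},{"tx":0,"ty":0,"tz":0,"rx":8,"ry":0,"rz":0},{"tx":0,"ty":0,"tz":0,"rx":8,"ry":0,"rz":0},{"tx":0,"ty":0,"tz":0,"rx":8,"ry":0,"rz":0},{"tx":0,"ty":0,"tz":0,"rx":8,"ry":0,"rz":0},{"tx":0,"ty":0,"tz":0,"rx":8,"ry":0,"rz":0},{"tx":0,"ty":0,"tz":0,"rx":0,"ry":0,"rz":0},{"tx":0,"ty":0,"tz":0,"rx":0,"ry":0,"rz":0}]'
python3 - <<'E'
from h import *
import cv2
T,s=cur();print(T,s['qpos'],s['wrist_force'])
d=ctrl.read_camera('side')['image'];t=ctrl.read_camera('top')['image']
cv2.imwrite('pics/a5.png',np.hstack([cv2.resize(d[130:250,210:330],(400,400)),cv2.resize(t[160:280,220:340],(400,400))])[:,:,::-1])
E
```

```text
time: 9.07
tcp_pos: [0.4375, 0.1544, 0.1016]
eef_rot: [-0.149, -0.097, 0.84, 0.513]
wrist_force: [-0.4, 0.4, -0.8]
width: 0.0515
[[-0.4301 -0.8325 -0.3491  0.4375]
 [ 0.8902 -0.4554 -0.0107  0.1544]
 [-0.15   -0.3154  0.937   0.1016]
 [ 0.      0.      0.      1.    ]] [-0.3495  0.8599  1.6217  0.813   1.8925  1.7133] [-0.4211  0.3738 -0.7818]
```

View pics/a5.png

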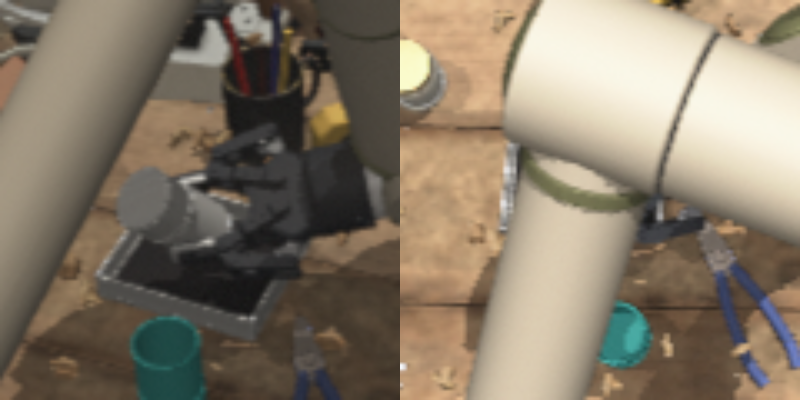

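The tin is tipped (base at side-crop (150,200)), with its mouth steeply down over the tray. I'll give it a little shake and lift it, so the tray can be seen.

```bash
python3 -m creep '[{"tx":0,"ty":0,"tz":0,"rx":10,"ry":0,"rz":0},{"tx":0,"ty":0,"tz":0,"rx":-10,"ry":0,"rz":0},{"tx":0,"ty":0,"tz":0,"rx":10,"ry":0,"rz":0},{"tx":-0.5,"ty":-1,"tz":3,"rx":0,"ry":0,"rz":0},{"tx":-0.5,"ty":-1,"tz":3,"rx":0,"ry":0,"rz":0},{"tx":-0.5,"ty":-1,"tz":3,"rx":0,"ry":0,"rz":0},{"tx":0,"ty":0,"tz":0,"rx":0,"ry":0,"rz":0}]'
python3 - <<'E'
from h import *
import cv2
T,s=cur();print(T,s['qpos'],s['wrist_force'])
d=ctrl.read_camera('side')['image'];t=ctrl.read_camera('top')['image']
cv2.imwrite('pics/a6.png',np.hstack([cv2.resize(d[130:250,210:330],(400,400),interpolation=2),cv2.resize(t[160:280,220:340],(400,400))])[:,:,::-1])
E
```

```text
time: 10.05
tcp_pos: [0.4527, 0.161, 0.1985]
eef_rot: [-0.104, -0.025, 0.845, 0.524]
wrist_force: [-0.1, 1.2, -1.1]
width: 0.0516
[[-0.4299 -0.8803 -0.2008  0.4527]
 [ 0.8905 -0.4501  0.0671  0.161 ]
 [-0.1494 -0.1499  0.9773  0.1985]
 [ 0.      0.      0.      1.    ]] [-0.3291  0.7065  1.549   0.903   2.0303  2.0811] [-0.053   1.2131 -1.0608]
```

View pics/a6.png

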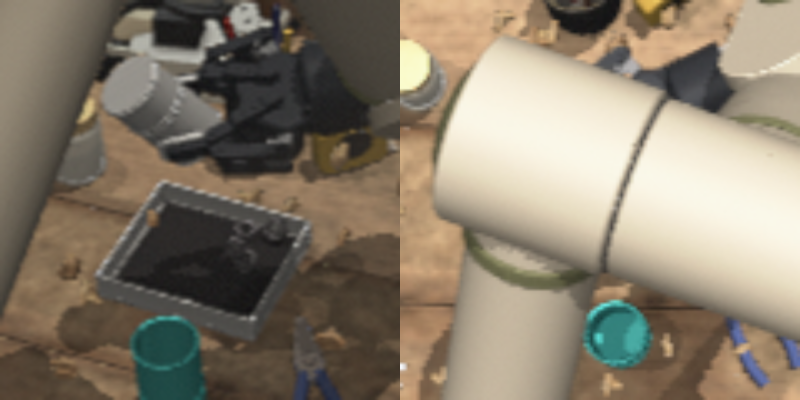

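Nuts lie in the tray at side-crop (235–275, 230–260), and the weight fell to about 1.1 N, the empty tin. Now roll back and return the tin to its spot.

Run:
```python
from h import *
T,s=cur()
Rg=Ro.from_quat([.528,.820,-.111,.191]).as_matrix()
# phase 1: pure roll with slight drift so q6 unwinds
T1=H(Rg,[.395,.318,.14])
r=Ro.from_matrix(T[:3,:3].T@Rg).as_rotvec(degrees=True);print(r)
path(T,T1,18)
# what pure -rx roll leaves
A=T.copy();A[:3,:3]=T[:3,:3]@Ro.from_euler('x',-165,degrees=True).as_matrix();print(A);path(A,T1,6)
```

```text
[-170.4275    0.1478   25.7101]
N 18 t_cm [ 0.9511  0.0493 -0.2507] r_deg [-9.4682  0.0082  1.4283] |t| 9.84854380428005 |r| 9.575326818165387
0 [0.4523 0.161  0.1969] [-0.4302  0.8907 -0.1469]
3 [0.4407 0.1855 0.1851] [-0.4885  0.8548 -0.1751]
6 [0.4307 0.2107 0.1734] [-0.5227  0.8206 -0.2311]
9 [0.4218 0.2368 0.1628] [-0.5245  0.7964 -0.301 ]
12 [0.4134 0.2636 0.1536] [-0.4934  0.7882 -0.3677]
15 [0.4047 0.2908 0.1461] [-0.4371  0.7981 -0.4147]
18 [0.395 0.318 0.14 ] [-0.3695  0.8235 -0.4305]
[[-0.4302  0.9019 -0.0384  0.4523]
 [ 0.8907  0.4171 -0.1807  0.161 ]
 [-0.1469 -0.112  -0.9828  0.1969]
 [ 0.      0.      0.      1.    ]]
N 6 t_cm [2.9367 0.2658 0.1547] r_deg [-1.2026 -2.8285  0.3889] |t| 29.527146311849727 |r| 3.0980539875575515
0 [0.4523 0.161  0.1969] [-0.4302  0.8907 -0.1469]
3 [0.4221 0.2411 0.1744] [-0.4086  0.8646 -0.2923]
6 [0.395 0.318 0.14 ] [-0.3695  0.8235 -0.4305]
```

```bash
python3 -m creep '[{"tx":0.95,"ty":0.05,"tz":-0.25,"rx":-9.5,"ry":0,"rz":1.4},{"tx":0.95,"ty":0.05,"tz":-0.25,"rx":-9.5,"ry":0,"rz":1.4},{"tx":0.95,"ty":0.05,"tz":-0.25,"rx":-9.5,"ry":0,"rz":1.4},{"tx":0.95,"ty":0.05,"tz":-0.25,"rx":-9.5,"ry":0,"rz":1.4},{"tx":0.95,"ty":0.05,"tz":-0.25,"rx":-9.5,"ry":0,"rz":1.4},{"tx":0.95,"ty":0.05,"tz":-0.25,"rx":-9.5,"ry":0,"rz":1.4},{"tx":0.95,"ty":0.05,"tz":-0.25,"rx":-9.5,"ry":0,"rz":1.4},{"tx":0.95,"ty":0.05,"tz":-0.25,"rx":-9.5,"ry":0,"rz":1.4},{"tx":0.95,"ty":0.05,"tz":-0.25,"rx":-9.5,"ry":0,"rz":1.4},{"tx":0.95,"ty":0.05,"tz":-0.25,"rx":-9.5,"ry":0,"rz":1.4},{"tx":0.95,"ty":0.05,"tz":-0.25,"rx":-9.5,"ry":0,"rz":1.4},{"tx":0.95,"ty":0.05,"tz":-0.25,"rx":-9.5,"ry":0,"rz":1.4},{"tx":0.95,"ty":0.05,"tz":-0.25,"rx":-9.5,"ry":0,"rz":1.4},{"tx":0.95,"ty":0.05,"tz":-0.25,"rx":-9.5,"ry":0,"rz":1.4},{"tx":0.95,"ty":0.05,"tz":-0.25,"rx":-9.5,"ry":0,"rz":1.4}]'
python3 - <<'E'
from h import *
T,s=cur();print(T,s['qpos'])
Rg=Ro.from_quat([.528,.820,-.111,.191]).as_matrix()
path(T,H(Rg,[.395,.318,.085]),6)
E
```

```text
time: 12.02
tcp_pos: [0.3976, 0.2932, 0.1289]
eef_rot: [0.525, 0.8, -0.284, 0.061]
wrist_force: [0.1, 0.3, -0.9]
width: 0.0516
[[-0.4407  0.8747 -0.202   0.3976]
 [ 0.8057  0.2862 -0.5186  0.2932]
 [-0.3958 -0.3912 -0.8308  0.1289]
 [ 0.      0.      0.      1.    ]] [-0.0625  0.6649  1.6972  0.8917  1.6338 -0.4927]
N 6 t_cm [0.6569 0.2708 0.4581] r_deg [-4.0974 -0.2151  0.7514] |t| 8.45360471664427 |r| 4.171244042196587
0 [0.3976 0.2932 0.1289] [-0.4407  0.8057 -0.3958]
3 [0.3945 0.3048 0.1066] [-0.4065  0.8129 -0.417 ]
6 [0.395 0.318 0.085] [-0.3695  0.8235 -0.4305]
```

```bash
python3 -m creep '[{"tx":0.66,"ty":0.27,"tz":0.46,"rx":-4.1,"ry":-0.2,"rz":0.75},{"tx":0.66,"ty":0.27,"tz":0.46,"rx":-4.1,"ry":-0.2,"rz":0.75},{"tx":0.66,"ty":0.27,"tz":0.46,"rx":-4.1,"ry":-0.2,"rz":0.75},{"tx":0.66,"ty":0.27,"tz":0.46,"rx":-4.1,"ry":-0.2,"rz":0.75},{"tx":0.66,"ty":0.27,"tz":0.46,"rx":-4.1,"ry":-0.2,"rz":0.75},{"tx":0.66,"ty":0.27,"tz":0.46,"rx":-4.1,"ry":-0.2,"rz":0.75},{"tx":0,"ty":0,"tz":0,"rx":0,"ry":0,"rz":0}]'
python3 - <<'E'
from h import *
T,s=cur();print(T,s['qpos'])
Rg=Ro.from_quat([.528,.820,-.111,.191]).as_matrix()
path(T,H(Rg,[.395,.318,.052]),3)
E
```

```text
time: 12.9
tcp_pos: [0.3902, 0.3181, 0.0758]
eef_rot: [0.525, 0.822, -0.108, 0.19]
wrist_force: [0.1, 0.5, -0.8]
width: 0.0519
[[-0.3758  0.9053  0.1982  0.3902]
 [ 0.8231  0.4243 -0.3775  0.3181]
 [-0.4258  0.0213 -0.9046  0.0758]
 [ 0.      0.      0.      1.    ]] [-0.0234  0.7334  1.7741  0.9596  1.4615 -1.0284]
N 3 t_cm [0.2785 0.1265 0.75  ] r_deg [ 0.0877 -0.101   0.1115] |t| 8.099590308733559 |r| 0.1741309120905408
0 [0.3902 0.3181 0.0758] [-0.3758  0.8231 -0.4258]
3 [0.395 0.318 0.052] [-0.3695  0.8235 -0.4305]
```

Lower slowly to contact at about the grasp height.

```bash
python3 -m creep '[{"tx":0.28,"ty":0.1,"tz":0.75,"rx":0.1,"ry":-0.1,"rz":0.1},{"tx":0.28,"ty":0.1,"tz":0.75,"rx":0.1,"ry":-0.1,"rz":0.1},{"tx":0.2,"ty":0.1,"tz":0.6,"rx":0.1,"ry":-0.1,"rz":0.1},{"tx":0,"ty":0,"tz":0,"rx":0,"ry":0,"rz":0}]'
python3 -m creep '[{"tx":0.1,"ty":0,"tz":0.3,"rx":0,"ry":0,"rz":0},{"tx":0,"ty":0,"tz":0,"rx":0,"ry":0,"rz":0}]'
```

```text
time: 13.4
tcp_pos: [0.3945, 0.317, 0.0513]
eef_rot: [0.528, 0.82, -0.113, 0.19]
wrist_force: [-0.2, -0.1, -1.2]
width: 0.0517
time: 13.65
tcp_pos: [0.3947, 0.3168, 0.0488]
eef_rot: [0.528, 0.82, -0.112, 0.189]
wrist_force: [-0.9, 0.5, 0.1]
width: 0.0515
```

```bash
python3 -m creep '[{"tx":0,"ty":0,"tz":0.05,"rx":0,"ry":0,"rz":0},{"tx":0,"ty":0,"tz":0,"rx":0,"ry":0,"rz":0},{"tx":0,"ty":0,"tz":0,"rx":0,"ry":0,"rz":0},{"tx":0,"ty":0,"tz":0,"rx":0,"ry":0,"rz":0}]' 0.85
python3 -m creep '[{"tx":-2,"ty":0,"tz":0,"rx":0,"ry":0,"rz":0},{"tx":-3,"ty":0,"tz":0,"rx":0,"ry":0,"rz":0},{"tx":-3,"ty":0,"tz":0,"rx":0,"ry":0,"rz":0},{"tx":-3,"ty":0,"tz":-1,"rx":0,"ry":0,"rz":0},{"tx":-3,"ty":0,"tz":-3,"rx":0,"ry":0,"rz":0},{"tx":-3,"ty":0,"tz":-4,"rx":0,"ry":0,"rz":0}]'
python3 - <<'E'
from h import *
import cv2
T,s=cur();print(T,s['qpos'],s['wrist_force'])
P=np.array([.512,-.281]);g=np.array([.539,-.163])
for h in(20,0,-20,-90): print(h)
E
```

```text
time: 14.15
tcp_pos: [0.3948, 0.3166, 0.0484]
eef_rot: [0.528, 0.82, -0.112, 0.189]
wrist_force: [-0.6, 0.7, -0.5]
width: 0.0725
time: 14.9
tcp_pos: [0.4453, 0.1986, 0.198]
eef_rot: [0.529, 0.82, -0.115, 0.188]
wrist_force: [0.3, 0.4, -0.1]
width: 0.0726
[[-0.3706  0.9098  0.1868  0.4453]
 [ 0.8232  0.4149 -0.3875  0.1986]
 [-0.4301  0.0102 -0.9027  0.198 ]
 [ 0.      0.      0.      1.    ]] [-0.2438  0.5643  1.573   0.8196  1.8134 -0.8301] [ 0.3306  0.3765 -0.0713]
20
0
-20
-90
```

Tin released. Next, move above the lever grip with the tool pointing down, jaws along world x.

Run:
```python
from h import *
T,s=cur()
A=H(rot(90,89.9,-1),[.49,-.0,.24])
path(T,A,9);path(A,H(rot(90,89.9,-1),[.538,-.163,.17]),4)
```

```text
N 9 t_cm [-1.804  -0.0838  1.6563] r_deg [ 2.4625 -7.058   1.4778] |t| 24.50442835796447 |r| 7.619956159755169
0 [0.4453 0.1986 0.198 ] [-0.3706  0.8232 -0.4301]
3 [0.4698 0.1309 0.1854] [-0.2292  0.6455 -0.7286]
6 [0.4853 0.061  0.2   ] [-0.0989  0.3565 -0.929 ]
9 [ 0.49 -0.    0.24] [-0.      0.0017 -1.    ]
N 4 t_cm [1.7429 1.2    4.078 ] r_deg [ 0. -0.  0.] |t| 45.94357952967966 |r| 1.1281684804997077e-18
0 [0.49 0.   0.24] [ 0.      0.0017 -1.    ]
3 [ 0.526  -0.1223  0.1875] [ 0.      0.0017 -1.    ]
```

```bash
python3 -m creep '[{"tx":-1.8,"ty":-0.1,"tz":1.65,"rx":2.5,"ry":-7.1,"rz":1.5},{"tx":-1.8,"ty":-0.1,"tz":1.65,"rx":2.5,"ry":-7.1,"rz":1.5},{"tx":-1.8,"ty":-0.1,"tz":1.65,"rx":2.5,"ry":-7.1,"rz":1.5},{"tx":-1.8,"ty":-0.1,"tz":1.65,"rx":2.5,"ry":-7.1,"rz":1.5},{"tx":-1.8,"ty":-0.1,"tz":1.65,"rx":2.5,"ry":-7.1,"rz":1.5},{"tx":-1.8,"ty":-0.1,"tz":1.65,"rx":2.5,"ry":-7.1,"rz":1.5},{"tx":-1.8,"ty":-0.1,"tz":1.65,"rx":2.5,"ry":-7.1,"rz":1.5},{"tx":-1.8,"ty":-0.1,"tz":1.65,"rx":2.5,"ry":-7.1,"rz":1.5},{"tx":-1.8,"ty":-0.1,"tz":1.65,"rx":2.5,"ry":-7.1,"rz":1.5}]' 0.6
python3 - <<'E'
from h import *
T,s=cur();print(T,s['qpos'])
path(T,H(rot(90,89.9,-1),[.538,-.163,.15]),4)
E
```

```text
time: 16.02
tcp_pos: [0.4865, -0.0173, 0.2544]
eef_rot: [-0.5, -0.474, 0.519, -0.507]
wrist_force: [0.7, 0.5, 0.8]
width: 0.0512
[[ 0.0137  0.9991 -0.039   0.4865]
 [-0.0518 -0.0383 -0.9979 -0.0173]
 [-0.9986  0.0157  0.0512  0.2544]
 [ 0.      0.      0.      1.    ]] [-0.254   0.2455  1.4314 -0.0471  1.4386 -0.2097]
N 4 t_cm [2.7352 1.3503 3.527 ] r_deg [-0.554   0.7628 -0.2109] |t| 46.63093002454817 |r| 0.9660634904470212
0 [ 0.4865 -0.0173  0.2544] [ 0.0137 -0.0518 -0.9986]
3 [ 0.5247 -0.1273  0.1769] [ 0.0036 -0.0116 -0.9999]
```

```bash
python3 -m creep '[{"tx":2.7,"ty":1.35,"tz":3.5,"rx":-0.6,"ry":0.8,"rz":-0.2},{"tx":2.7,"ty":1.35,"tz":3.5,"rx":-0.6,"ry":0.8,"rz":-0.2},{"tx":2.6,"ty":1.35,"tz":3.5,"rx":-0.6,"ry":0.8,"rz":-0.2},{"tx":2.2,"ty":1.35,"tz":3.5,"rx":-0.6,"ry":0.8,"rz":-0.2},{"tx":0,"ty":0,"tz":0,"rx":0,"ry":0,"rz":0}]'
python3 - <<'E'
from h import *
import cv2
T,s=cur();print(T,s['qpos'])
path(T,H(rot(90,89.9,-1),[.538,-.163,.078]),3)
d=ctrl.read_camera('side')['image'];t=ctrl.read_camera('top')['image']
cv2.imwrite('pics/a7.png',np.vstack([np.hstack([cv2.resize(d[140:230,330:465],(396,264),interpolation=2),cv2.resize(t[150:240,330:465],(396,264),interpolation=2)]),np.hstack([cv2.resize(d[150:230,175:310],(396,234),interpolation=2),cv2.resize(t[180:260,190:325],(396,234),interpolation=2)])])[:,:,::-1])
E
```

```text
time: 16.65
tcp_pos: [0.5379, -0.1718, 0.1612]
eef_rot: [0.502, 0.497, -0.5, 0.501]
wrist_force: [-0.1, 1.5, 0.7]
width: 0.0513
[[ 0.0055  1.     -0.0043  0.5379]
 [-0.002  -0.0043 -1.     -0.1718]
 [-1.      0.0055  0.002   0.1612]
 [ 0.      0.      0.      1.    ]] [-0.5193  0.4625  1.3759  0.001   1.2974 -0.5152]
N 3 t_cm [ 2.7722 -0.0065 -0.2956] r_deg [-0.0822  0.0719 -0.1047] |t| 27.87936098688016 |r| 0.15129205168913454
0 [ 0.5379 -0.1718  0.1612] [ 0.0055 -0.002  -1.    ]
3 [ 0.538 -0.163  0.078] [-0.      0.0017 -1.    ]
```

View pics/a7.png

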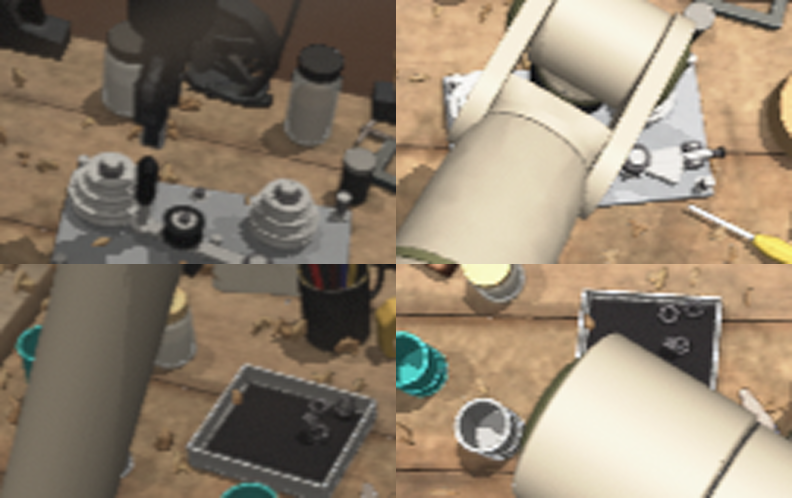

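The tin stands upright and empty (top crop (490,430)). The nuts in the tray appear at (668,312), (693,308) and a pair at (678,345). The fingers are over the grip (side crop (147,160)). Descending and gripping.

```bash
python3 -m creep '[{"tx":2.5,"ty":0,"tz":-0.3,"rx":0,"ry":0,"rz":0},{"tx":2.5,"ty":0,"tz":-0.3,"rx":0,"ry":0,"rz":0},{"tx":2.3,"ty":0,"tz":-0.3,"rx":0,"ry":0,"rz":0},{"tx":0,"ty":0,"tz":0,"rx":0,"ry":0,"rz":0}]'
python3 -m creep '[{"tx":0.8,"ty":0,"tz":0,"rx":0,"ry":0,"rz":0},{"tx":0,"ty":0,"tz":0,"rx":0,"ry":0,"rz":0},{"tx":0,"ty":0,"tz":0,"rx":0,"ry":0,"rz":0},{"tx":0,"ty":0,"tz":0,"rx":0,"ry":0,"rz":0},{"tx":0,"ty":0,"tz":0,"rx":0,"ry":0,"rz":0}]' 0.1 50
```

```text
time: 17.25
tcp_pos: [0.5386, -0.1586, 0.0937]
eef_rot: [0.502, 0.495, -0.499, 0.505]
wrist_force: [-0.2, 0.2, 0.8]
width: 0.0512
time: 17.88
tcp_pos: [0.5395, -0.1584, 0.0872]
eef_rot: [0.502, 0.494, -0.498, 0.506]
wrist_force: [3.7, -0.3, -7.3]
width: 0.0208
```

Run:
```python
from h import *
T,s=cur();np.save('T0.npy',T);print(T)
P=np.array([.5125,-.280,0]);a=T[:3,3]-P;print(np.hypot(*a[:2]),np.degrees(np.arctan2(a[1],a[0])))
for k in(.3,.59):
    D=H(np.eye(3),P)@H(Ro.from_euler('z',k).as_matrix(),[0,0,0])@H(np.eye(3),-P)
    path(T,D@T,6)
```

```text
[[ 0.0162  0.9999 -0.0005  0.5395]
 [-0.0084 -0.0004 -1.     -0.1584]
 [-0.9998  0.0162  0.0084  0.0872]
 [ 0.      0.      0.      1.    ]]
0.12457365821879565 77.49665504751427
N 6 t_cm [-0.0109 -0.6112 -0.1193] r_deg [-2.8643  0.0464  0.0241] |t| 6.228034110078607 |r| 2.8647889756541174
0 [ 0.5395 -0.1584  0.0872] [ 0.0162 -0.0084 -0.9998]
3 [ 0.521  -0.1557  0.0872] [ 0.0173 -0.0059 -0.9998]
6 [ 0.5023 -0.1558  0.0872] [ 0.0179 -0.0032 -0.9998]
N 6 t_cm [-0.0213 -1.2069 -0.2054] r_deg [-5.6331  0.0912  0.0473] |t| 12.244808312590784 |r| 5.634084985453096
0 [ 0.5395 -0.1584  0.0872] [ 0.0162 -0.0084 -0.9998]
3 [ 0.5029 -0.1558  0.0872] [ 0.0179 -0.0033 -0.9998]
6 [ 0.4672 -0.1639  0.0872] [ 0.0181  0.002  -0.9998]
```

```bash
python3 -m creep '[{"tx":0,"ty":-0.6,"tz":-0.1,"rx":-2.9,"ry":0,"rz":0},{"tx":0,"ty":-0.6,"tz":-0.1,"rx":-2.9,"ry":0,"rz":0},{"tx":0,"ty":-0.6,"tz":-0.1,"rx":-2.9,"ry":0,"rz":0},{"tx":0,"ty":-0.6,"tz":-0.1,"rx":-2.9,"ry":0,"rz":0},{"tx":0,"ty":-0.6,"tz":-0.1,"rx":-2.9,"ry":0,"rz":0},{"tx":0,"ty":-0.6,"tz":-0.1,"rx":-2.9,"ry":0,"rz":0}]' - 80
cat >> h.py <<'E'
def lev():
    T,s=cur();T0=np.load('T0.npy');P=np.array([.5125,-.280]);a=T[:2,3]-P;b=T0[:2,3]-P
    print(T[:3,3],'ang',np.arctan2(a[1],a[0])-np.arctan2(b[1],b[0]),'chord',2*np.arcsin(np.hypot(*(T-T0)[:2,3])/.24),'r',np.hypot(*a),'F',s['wrist_force'],s['width'])
    return T,P
E
python3 -c "
from h import *
T,P=lev();print(T[:3,:3])"
```

```text
time: 18.62
tcp_pos: [0.5043, -0.1568, 0.0873]
eef_rot: [0.421, 0.563, -0.415, 0.578]
wrist_force: [1.1, -1.1, -4.8]
width: 0.0196
[ 0.5043 -0.1568  0.0873] ang 0.2847294197199719 chord 0.2945105664923367 r 0.1234989647220506 F [ 1.0841 -1.0523 -4.7767] 0.019592894677197426
[[ 0.0215  0.9534  0.3009]
 [-0.0066  0.3011 -0.9536]
 [-0.9997  0.0185  0.0127]]
```

Run:
```python
from h import *
import cv2
d=ctrl.read_camera('side')['image'];t=ctrl.read_camera('top')['image']
print(ctrl.observe()['wrist_force'],proj('side',[.5043,-.1568,.092]),proj('top',[.5043,-.1568,.1]))
cv2.imwrite('pics/a8.png',np.hstack([cv2.resize(d[150:250,330:460],(520,400),interpolation=2),cv2.resize(t[160:240,390:450],(270,360),interpolation=2)[:400].repeat(1,0) if 0 else cv2.resize(t[160:240,385:440],(275,400),interpolation=2)])[:,:,::-1])
```

```text
[-0.2766  0.3086 -3.7595] (np.float64(373.69780534685054), np.float64(208.02924830748256)) (np.float64(375.013025098948), np.float64(202.287513245959))
```

View pics/a8.png

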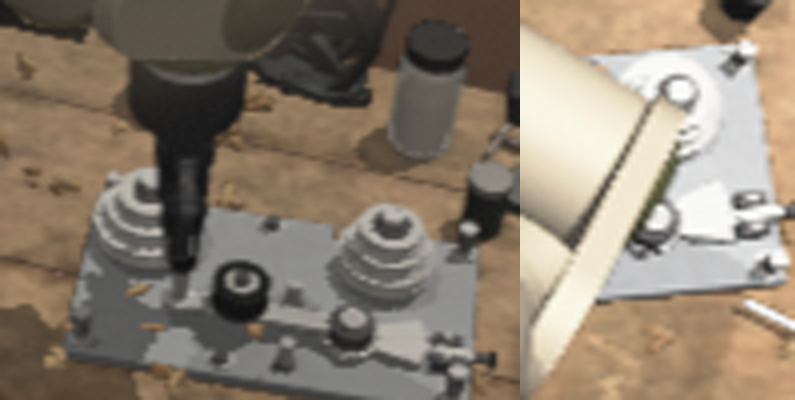

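The lever has swung with the gripper: its end is under the fingers at side-crop (185,300), idler at (240,290). The low force fits resting on the 0.29 click. Continuing.

```bash
python3 -m creep '[{"tx":0,"ty":-0.6,"tz":-0.1,"rx":-2.9,"ry":0,"rz":0},{"tx":0,"ty":-0.6,"tz":-0.1,"rx":-2.9,"ry":0,"rz":0},{"tx":0,"ty":-0.6,"tz":-0.1,"rx":-2.9,"ry":0,"rz":0},{"tx":0,"ty":-0.6,"tz":-0.1,"rx":-2.9,"ry":0,"rz":0},{"tx":0,"ty":-0.6,"tz":-0.1,"rx":-2.9,"ry":0,"rz":0}]'
python3 -c "
from h import *
T,P=lev()"
```

```text
time: 19.35
tcp_pos: [0.4751, -0.1631, 0.0873]
eef_rot: [0.348, 0.61, -0.342, 0.625]
wrist_force: [2.7, 1.2, -5.6]
width: 0.02
[ 0.4751 -0.1631  0.0873] ang 0.5278895075658518 chord 0.5445247262145082 r 0.12270822728724186 F [ 2.699   1.2385 -5.5764] 0.019984247888949574
```

```bash
python3 -m creep '[{"tx":0,"ty":-0.5,"tz":-0.1,"rx":-1.5,"ry":0,"rz":0},{"tx":0,"ty":-0.1,"tz":0,"rx":0,"ry":0,"rz":0},{"tx":0,"ty":-0.1,"tz":0,"rx":0,"ry":0,"rz":0}]'
python3 - <<'E'
from h import *
import cv2
T,P=lev()
d=ctrl.read_camera('side')['image'];t=ctrl.read_camera('top')['image']
print(ctrl.observe()['wrist_force'])
# predicted idler-top pixels for lever angles
th0=np.arctan2(.118,.027)
for k in(.3,.42,.5,.55,.6,.64):
    X=[.5125+.078*np.cos(th0+k),-.280+.078*np.sin(th0+k),.062];print(k,np.round(proj('side',X),1))
cv2.imwrite('pics/s9.png',d[:,:,::-1]);cv2.imwrite('pics/t9.png',t[:,:,::-1])
for f in('pics/s0x','pics/side0.png','pics/s9.png'):
    im=cv2.imread(f)
    if im is None: continue
    g=cv2.cvtColor(im,6)[195:250,372:425];m=(g<55).astype(np.uint8)
    n,l,st,c=cv2.connectedComponentsWithStats(m)
    print(f,[(st[i].tolist(),(c[i]+[372,195]).round(1).tolist()) for i in range(1,n) if st[i][4]>15])
cv2.imwrite('pics/a9.png',np.vstack([cv2.resize(d[150:250,330:460],(520,400),interpolation=2),np.hstack([cv2.resize(d[170:230,230:300],(210,180),interpolation=2),cv2.resize(t[180:260,190:325],(310,180),interpolation=2)])])[:,:,::-1])
E
```

```text
time: 19.73
tcp_pos: [0.4696, -0.1652, 0.0873]
eef_rot: [0.341, 0.613, -0.334, 0.63]
wrist_force: [7.6, 4.3, -7.5]
width: 0.0202
[ 0.4696 -0.1652  0.0873] ang 0.5754359929631043 chord 0.5933367888022915 r 0.12258401575811632 F [ 7.6208  4.343  -7.4546] 0.020200396920065797
[ 6.9734  4.0826 -8.0154]
0.3 [389.3 218.8]
0.42 [389.  221.3]
0.5 [389. 223.]
0.55 [389.1 224. ]
0.6 [389.2 225.1]
0.64 [389.4 226. ]
pics/side0.png [([4, 0, 8, 15, 96], [379.5, 201.6]), ([13, 15, 14, 15, 120], [391.6, 218.6]), ([40, 37, 11, 6, 27], [416.3, 234.7])]
pics/s9.png [([0, 0, 16, 33, 314], [377.3, 208.6]), ([11, 27, 14, 15, 124], [389.4, 230.3]), ([41, 39, 9, 3, 20], [417.2, 235.2])][ WARN:0@5.940] global loadsave.cpp:275 findDecoder imread_('pics/s0x'): can't open/read file: check file path/integrity
```

Run:
```python
from h import *
th0=np.arctan2(.118,.027)
for k in(0,.5,.55,.58,.6,.64):
    print(k,np.round(proj('side',[.5125+.078*np.cos(th0+k),-.280+.078*np.sin(th0+k),.05]),2))
```

```text
0 [391.58 216.05]
0.5 [388.61 225.92]
0.55 [388.7  226.98]
0.58 [388.78 227.63]
0.6 [388.85 228.05]
0.64 [389.03 228.91]
```

View pics/a9.png

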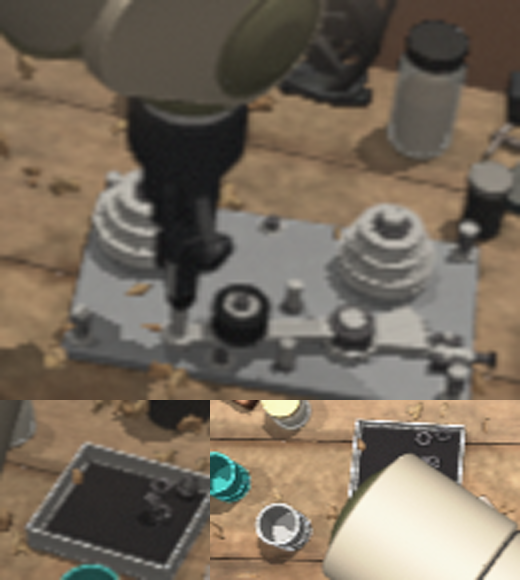

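```bash
python3 -m creep '[{"tx":0,"ty":-0.25,"tz":0,"rx":-0.8,"ry":0,"rz":0}]'
python3 - <<'E'
from h import *
import cv2
lev()
for i in range(6): d=ctrl.read_camera('side')['image']
lev()
g=cv2.cvtColor(d,cv2.COLOR_RGB2GRAY)[195:250,372:425]
n,l,st,c=cv2.connectedComponentsWithStats((g<55).astype(np.uint8));print([(st[i].tolist(),(c[i]+[372,195]).round(1).tolist()) for i in range(1,n) if st[i][4]>15])
E
```

```text
time: 19.95
tcp_pos: [0.468, -0.1658, 0.0873]
eef_rot: [0.337, 0.615, -0.329, 0.632]
wrist_force: [6.7, 6.3, -6.4]
width: 0.0199
[ 0.468  -0.1658  0.0873] ang 0.5895019875114667 chord 0.6078048762055009 r 0.12256184449697578 F [ 6.6506  6.3483 -6.4307] 0.01994482789724384
[ 0.4681 -0.1658  0.0873] ang 0.5893610982827091 chord 0.6076180575133633 r 0.12254392937550562 F [ 7.3438  6.2728 -5.7539] 0.020040971726114333
[([0, 0, 16, 33, 322], [377.5, 208.5]), ([11, 27, 14, 15, 121], [389.4, 230.6]), ([41, 39, 9, 3, 20], [417.2, 235.2])]
```

The lever holds steady at about 0.59–0.60 rad, short of the stop. Handing in.

```bash
python3 -c "
from cell import ctrl
print(ctrl.job_done())"
```

```text
the job is handed in; nothing more can be done
None
```

The job is handed in at about 20 s. The nuts are in the tray, the tin is back on the bench, and the arm is holding the lever near its rear stop.

- **Nuts:** They lie in the tray towards its right rear. I could make out two single nuts and a close pair that I read as two, so the count of four is likely rather than certain. The wrist force under the tin fell to about 1 N, which fits an empty tin.
- **Tin:** It stands upright at its original spot. It looked empty in the last top view.
- **Lever:** I gripped it and swung it past all three clicks. The arm's position puts it at 0.59–0.61 rad, and the idler roller's shift in the side image gives about 0.59. It held steady over 0.3 s of readings, short of the 0.64 stop.
- **Disagreement:** The wrist force at the lever was about 7 N along x and 6 N along y, a little below the roughly 11–12 N expected from the spring. There was also about 6 N downward on the tool, which I put down to the grip.
- **Other objects:** I touched none of the others, and none looked moved in the views I took.

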